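Lock the duplicator's fuse carrier

TASK

The key duplicator is dead because its fuse carrier, the one with the yellow finger bar, stands unlocked in its holder. Push it right down against its spring, turn it clockwise (seen from above) about 60 degrees until its bar lines up with the black dots, let it rise into its locking notch and let go. Do not disturb the blue-barred carrier: it is out of use on purpose.

Things in the scene. Friction and masses are not known exactly. Their poses are not given: they have to be found in the camera images.
- yellow_bar (a point): Centre of the yellow finger bar to turn: upright, 50 long, 14 thick, 34 mm tall, on a black cap 54 mm across (cap face 17 mm below this point). x along the bar, z up; 133 mm above the counter at the start; moves with the carrier. Fixed pale holder 100 mm square, 40 high, its collar 76 mm across, to 85 mm. Two black dots on the holder, 46 mm from the axis: where the bar's ends point when locked.
- yellow_press (a joint): Depth the yellow carrier is pushed down, m: 0 at the start, bottoms at 0.022. Spring pushes up, about 4 N at 0, 13 N at the bottom. Until pushed to 0.0135 its side lugs sit in straight slots and it cannot turn more than 0.15 rad; from 0.0135 to 0.022 it turns freely (aim for 0.018). Turned home and let up, it rises to 0.008 and stays, locked in its notch.
- yellow_turn (a joint): Turn of the yellow carrier, rad, growing clockwise seen from above: about 0 at the start, 1.05 (60 degrees) with the bar at the black dots, end stop 1.25. The notch takes the lugs anywhere above about 0.85; let up earlier, they stay caught below it.
- blue_bar (a point): The same point of the other carrier, alike in shape and size and also standing unlocked in a like holder, but with a blue bar. To be left alone.
There are look-alikes about, which are no part of the job. What is shaped like the part that bears yellow_bar but orange or purple is not meant.

How it is judged:
By the outcome, as a careful person would: the job done as asked, in the order asked, and still so for the second after the job is handed in, with the robot touching nothing.
It also fails if it takes over 32 s, if anything falls off the work surface, if the arm or the gripper's body presses on something with over 40 N, if the wrist force passes 120 N, or if a joint passes its speed limit or range.

ROBOT

A 6-joint arm with a two-finger parallel gripper is mounted at the origin on the work surface. World frame = base frame: x ahead of the robot, y to its left, z up, the work surface at z = 0. Lengths are in m, angles in rad, forces in N, time in s.
With the tool pointing down it reaches from about 0.325 to 0.9 m from the base axis. Payload 3.5 kg.
Tool frame: the origin (TCP) lies at the very end of the fingers, on their centre line; the grasp point (between the pads) lies grasp_offset behind it (grasp_offset is the distance from the TCP to the grasp point, in m); z points along the fingers, y is the direction in which the jaws open and shut (so a half turn about z gives the same grasp; the last joint's range is limited). The gripper opens to 85 mm and grips with 20 to 120 N. Pads are 22 mm wide; open, the fingers measure 114 mm over their backs; the gripper's body (76 mm by 85 mm) begins 54 mm behind the grasp point. The pads swing forward as they close: fully open they stand 13 mm farther back than shut.
Start: joints at [1.125, 0.276, -0.026, 1.268, 0, 1.467], TCP at [0.21, 0.589, 0.206] pointing down, gripper open.
Joint ranges: [-3.12, 3.12], [-0.85, 1.88], [-1.08, 1.24], [-1.95, 2.15], [-1.57, 1.53], [-3.14, 3.14]. Speed limits (rad/s): [2.57, 2.57, 3.14, 3.14, 3.14, 3.14].

INTERFACE

Orientations are given as [roll, pitch, yaw] about the fixed x, y, z axes, in that order (R = Rz(yaw) Ry(pitch) Rx(roll)).
In Python, from station import * gives the robot as it stands.
- The arm moves only by the shell command python3 -m jog 'ROWS' [FORCE]. ROWS is JSON, a list of rows, each an object with "xyz": the shift along the tool's x, y, z in cm, a list of three; "dr": the turn, a rotation vector about the tool's x, y, z in degrees, a list of three; "fingers": the opening, from -1 (shut) to 1 (fully open). A call has 1 to 12 rows; each row is the pose to reach, as a shift and turn from the pose measured when the call began, along the tool's axes at that moment; what a row does not reach only later rows make up. A row lasts 1/8 s, in which the tool goes at most 62.5 mm and 10.7 degrees, less where a joint would pass 70% of its speed; a pose out of reach is approached as far as the arm can. A call with a gripper value outside its range is refused whole. The fingers move at their own pace and stop on an object; FORCE is the grip in N (left out, the last holds). Time passes only in rows, so rows that repeat a pose let the fingers close. It gives the time, the measured TCP pose, the force and the opening at its end, in the units of the state.
- get_state(): the state, without advancing time (a new reading comes with each control period).
- read_camera(name): name is "side" or "top"; returns a dict with "color" (400x640x3 uint8, blue, green, red), "intrinsics" (3x3 intrinsics, pixels), "R" (3x3) and "t" (3): a world point X has camera coordinates R X + t. Camera axes: x right, y down, z forward; pixel columns grow to the right and rows downward; lengths in m; the calibration is good to about 2 mm. A picture is of the moment at which its call begins. There is no depth.
- finish_job(): hands the job in, once; it reports no verdict.
The state is a dict: "clock": time; "q": joint angles; "qd": joint speeds; "tau": joint torques, N m; "position": TCP position; "eef_rot": TCP orientation; "force": force on the tool from outside, world axes, zero at the start; "moment": the same for the moment, N m; "width": opening from 0.0 (shut) to 1.0 (fully open).
Only numpy, scipy, OpenCV 4.12 (cv2) and the standard library are available. Lean on these libraries where they do the work, as an engineer would, in place of code of your own. Each camera call takes 0.05 s, during which the arm holds its last target.

## Working session

There is one attempt and no reset: what is moved stays moved. The work goes in short steps, Python scripts to look and compute and a shell command to move; the robot and the scene stay as the last step left them, time stands still between calls to the robot, and variables do not carry over. Pictures are saved under pics/ and viewed, and the job is handed in when it is done.

```bash
mkdir -p pics; python3 - <<'E'
from station import *
import cv2
s=get_state()
for k in ('clock','position','eef_rot','force','width'):print(k,s[k])
for n in('side','top'):
    c=read_camera(n);cv2.imwrite(f'pics/{n}0.png',c['color']);print(n,c['intrinsics'],c['R'],c['t'])
try: print(grasp_offset)
except Exception as e: print(e)
E
ls
```

```text
clock 0.0
position [0.20973719 0.58789239 0.20526358]
eef_rot [-3.13940222e+00 -2.15177839e-04  2.79878273e+00]
force [ 0.56213892 -0.11904576  0.72249508]
width 1.0036724559918282
side [[375.71595494   0.         319.82085326]
 [  0.         375.71595494 195.04965643]
 [  0.           0.           1.        ]] [[ 0.90671054 -0.42143137 -0.01648049]
 [-0.2598262  -0.5273829  -0.80892375]
 [ 0.33221431  0.73774175 -0.58768254]] [-0.49345019  0.21179329  0.65810842]
top [[449.0416294    0.         325.3642889 ]
 [  0.         449.0416294  199.61015032]
 [  0.           0.           1.        ]] [[-0.00732882 -0.99996066 -0.00499589]
 [-0.99475304  0.00780029 -0.10200759]
 [ 0.10204254  0.00422208 -0.99477108]] [0.01150584 0.55304551 1.00337166]
0.0187
pics
```

View pics/side0.png

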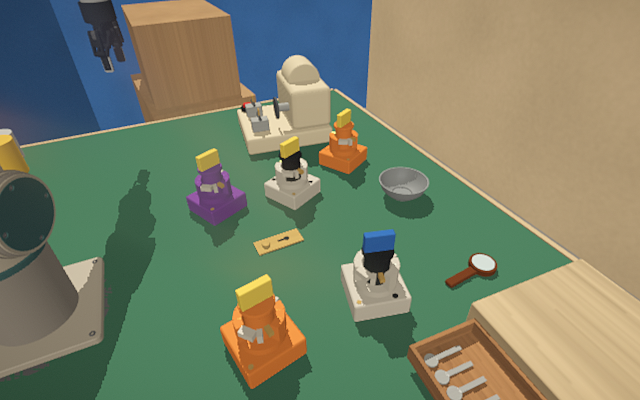

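View pics/top0.png

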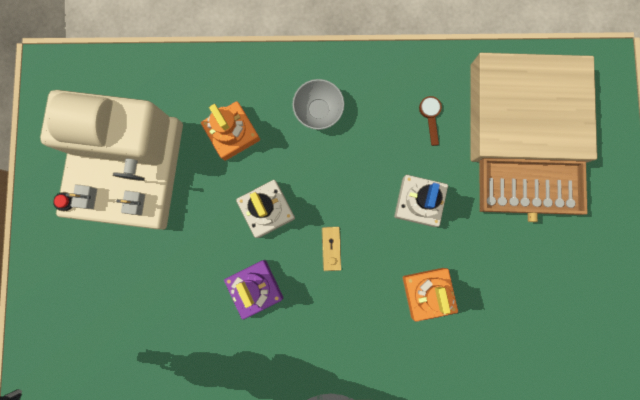

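Yellow-bar candidates in the top view are pale holder with black cap (259,205), purple (244,294), orange (218,117) and orange (444,300). The blue bar is at (432,195). By the description I choose the pale one at (259,205), and will check it in a close crop.

```bash
python3 - <<'E'
import cv2
a=cv2.imread('pics/top0.png')[170:245,225:305];b=cv2.imread('pics/side0.png')[130:214,255:330]
cv2.imwrite('pics/c1.png',cv2.resize(a,None,fx=7,fy=7,interpolation=cv2.INTER_CUBIC))
cv2.imwrite('pics/c2.png',cv2.resize(b,None,fx=7,fy=7,interpolation=cv2.INTER_CUBIC))
E
```

```text
(no output)
```

View pics/c1.png

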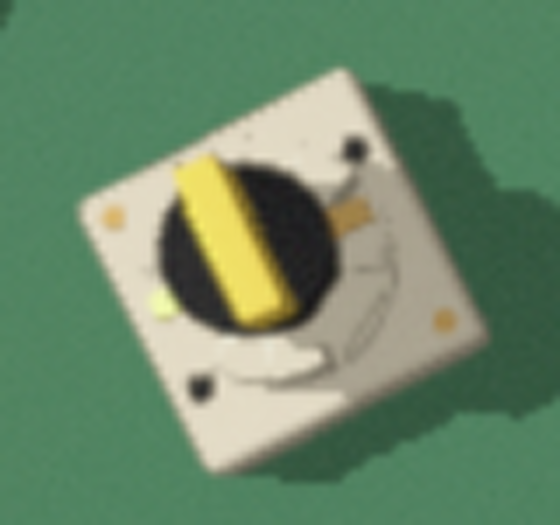

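View pics/c2.png

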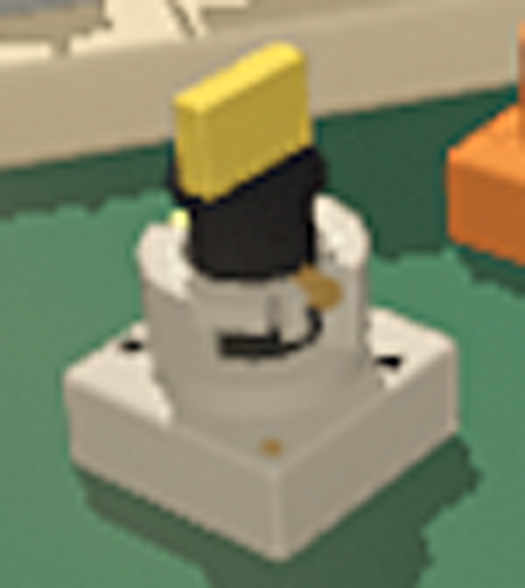

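The crop shows a yellow bar on a black cap in a pale holder, so the choice holds. In the top crop the bar's top face runs (193,166) to (257,317) and the dots are at (354,150) and (201,388). In the side crop the top-face centre is about (242,76).

```bash
cat > h.py <<'E'
from station import *
import numpy as np
def ray(c,u,v):
    d=c['R'].T@np.linalg.inv(c['intrinsics'])@[u,v,1]; o=-c['R'].T@c['t']; return o,d
def onz(c,u,v,z):
    o,d=ray(c,u,v); return o+d*(z-o[2])/d[2]
def proj(c,X):
    p=c['intrinsics']@(c['R']@np.array(X)+c['t']);return p[:2]/p[2]
E
python3 - <<'E'
from h import *
t=read_camera('top');s=read_camera('side')
P=lambda x,y,z:onz(t,225+x/7-.43,170+y/7-.43,z)
a,b=P(193,166,.15),P(257,317,.15);print('bar',a,b,(a+b)/2,np.linalg.norm(a-b),np.degrees(np.arctan2(*(b-a)[1::-1])))
d,e=P(354,150,.04),P(201,388,.04);print('dots',(d+e)/2,np.linalg.norm(d-e),np.degrees(np.arctan2(*(e-d)[1::-1])))
print('side',onz(s,255+242/7-.43,130+76/7-.43,.15))
C=(d+e)/2
S=get_state();print(S['position'],np.degrees(S['eef_rot']))
from scipy.spatial.transform import Rotation as Ro
R=Ro.from_euler('xyz',S['eef_rot']).as_matrix();print(R)
m=(a+b)/2; 
for c in(m,(m+C)/2):print('shift tool cm',100*R.T@(np.r_[c[:2],.2]-S['position']))
print(np.hypot(*m[:2]))
E
```

```text
bar [0.55470595 0.15531695 0.15      ] [0.51069958 0.13642936 0.15      ] [0.53270277 0.14587315 0.15      ] 0.04788843635162806 -156.77093225932643
dots [0.53402125 0.14603228 0.04      ] 0.09133600805493101 147.4743781667137
side [0.53633514 0.14249559 0.15      ]
[0.20987662 0.58816357 0.20568814] [-1.79921664e+02 -8.55134891e-03  1.60359118e+02]
[[-9.41817851e-01  3.36123156e-01 -6.00120641e-04]
 [ 3.36123658e-01  9.41817050e-01 -1.23750670e-03]
 [ 1.49249193e-04 -1.36722065e-03 -9.99999054e-01]]
shift tool cm [-45.27085459 -30.80395394   0.6041736 ]
shift tool cm [-45.3302687  -30.77430173   0.60412419]
0.5523144141208381
```

```bash
python3 -m jog '[{"xyz":[-22,-15,0],"dr":[0,0,-20],"fingers":1},{"xyz":[-45.4,-30.8,0],"dr":[0,0,-42.8],"fingers":1},{"xyz":[-45.4,-30.8,0],"dr":[0,0,-42.8],"fingers":1},{"xyz":[-45.4,-30.8,0],"dr":[0,0,-42.8],"fingers":1},{"xyz":[-45.4,-30.8,0],"dr":[0,0,-42.8],"fingers":1},{"xyz":[-45.4,-30.8,0],"dr":[0,0,-42.8],"fingers":1},{"xyz":[-45.4,-30.8,0],"dr":[0,0,-42.8],"fingers":1},{"xyz":[-45.4,-30.8,0],"dr":[0,0,-42.8],"fingers":1},{"xyz":[-45.4,-30.8,0],"dr":[0,0,-42.8],"fingers":1},{"xyz":[-45.4,-30.8,0],"dr":[0,0,-42.8],"fingers":1},{"xyz":[-45.4,-30.8,0],"dr":[0,0,-42.8],"fingers":1},{"xyz":[-45.4,-30.8,0],"dr":[0,0,-42.8],"fingers":1}]' 60
python3 - <<'E'
from h import *
import cv2
s=get_state();print(s['clock'],s['position'],np.degrees(s['eef_rot']),s['force'])
for n,(x,y) in(('side',(240,60)),('top',(190,140))):
    c=read_camera(n);cv2.imwrite(f'pics/{n}1.png',cv2.resize(c['color'][y:y+150,x:x+150],None,fx=4,fy=4,interpolation=cv2.INTER_CUBIC))
E
```

```text
clock: 1.7
position: [0.5329, 0.1466, 0.2059]
eef_rot: [-3.141, -0.002, -2.736]
force: [-1.0, 0.2, 1.0]
width: 1.004
1.7 [0.53289123 0.14662364 0.20589707] [-1.79976138e+02 -9.69701860e-02 -1.56736090e+02] [-1.04501422  0.15599042  0.9886121 ]
```

View pics/side1.png

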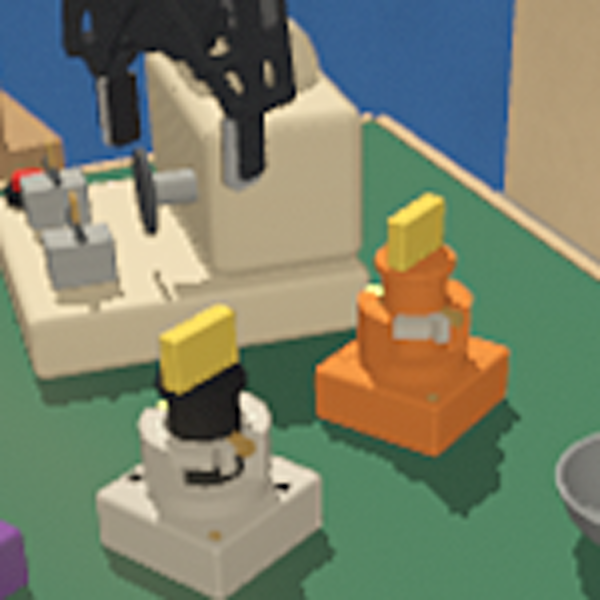

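View pics/top1.png

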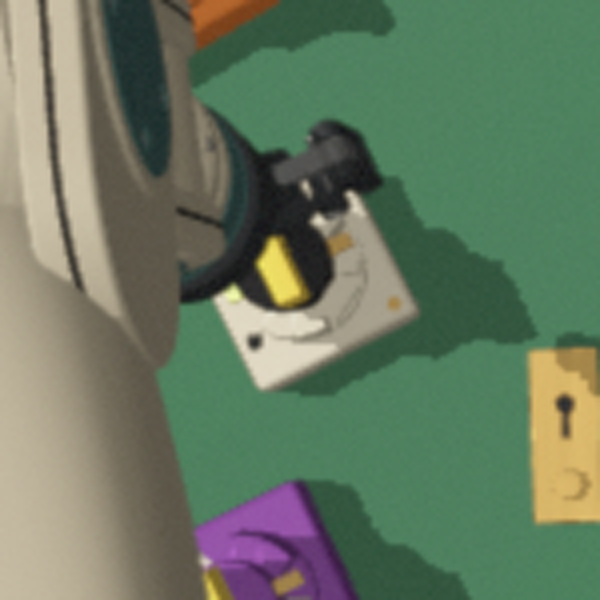

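The side crop shows both fingers open, straddling above the yellow bar at about (200,345). In the top crop the fingers are not touching anything. Going down and closing.

```bash
python3 -m jog '[{"xyz":[0,0,4],"dr":[0,0,0],"fingers":1},{"xyz":[0,0,7],"dr":[0,0,0],"fingers":1},{"xyz":[0,0,8.3],"dr":[0,0,0],"fingers":1},{"xyz":[0,0,8.3],"dr":[0,0,0],"fingers":1},{"xyz":[0,0,8.3],"dr":[0,0,0],"fingers":-1},{"xyz":[0,0,8.3],"dr":[0,0,0],"fingers":-1},{"xyz":[0,0,8.3],"dr":[0,0,0],"fingers":-1},{"xyz":[0,0,8.3],"dr":[0,0,0],"fingers":-1},{"xyz":[0,0,8.3],"dr":[0,0,0],"fingers":-1},{"xyz":[0,0,8.3],"dr":[0,0,0],"fingers":-1},{"xyz":[0,0,8.3],"dr":[0,0,0],"fingers":-1},{"xyz":[0,0,8.3],"dr":[0,0,0],"fingers":-1}]' 60
python3 - <<'E'
from h import *
import cv2
s=get_state();print(s['clock'],s['position'],np.degrees(s['eef_rot']),s['force'],s['moment'])
for n,(x,y) in(('side',(240,90)),):
    c=read_camera(n);cv2.imwrite(f'pics/{n}2.png',cv2.resize(c['color'][y:y+130,x:x+130],None,fx=5,fy=5,interpolation=cv2.INTER_CUBIC)[:600])
E
```

```text
clock: 3.3
position: [0.5337, 0.146, 0.1234]
eef_rot: [-3.139, -0.0, -2.736]
force: [2.3, -5.9, 3.1]
width: 0.114
3.3 [0.53370659 0.14604311 0.12343191] [-1.79856455e+02 -2.38450113e-02 -1.56736816e+02] [ 2.28325636 -5.85722723  3.05230147] [-1.14145604 -0.3761511  -0.02444714]
```

View pics/side2.png

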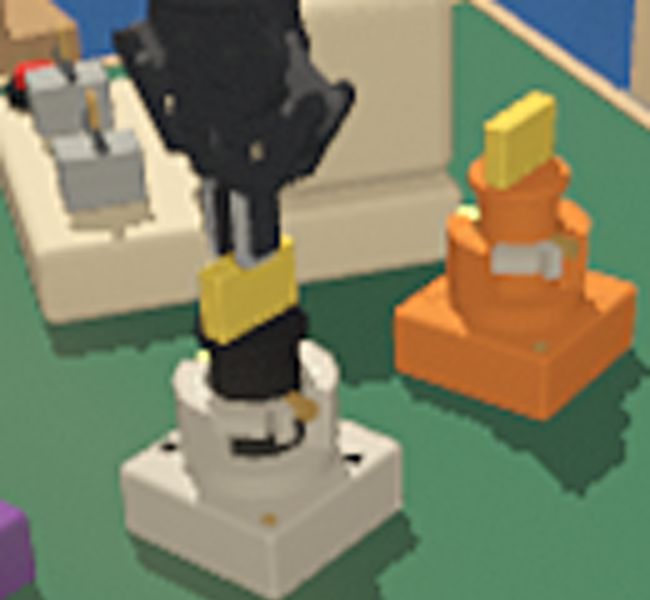

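```bash
python3 - <<'E'
from h import *
import cv2
s=get_state();p=s['position'];c=read_camera('side')
for dz in(0,.0187,.03):
    q=proj(c,p+[0,0,dz]);print(dz,q,(q-[240,90])*5)
im=cv2.resize(c['color'][115:165,265:315],None,fx=12,fy=12,interpolation=cv2.INTER_CUBIC)
cv2.imwrite('pics/s3.png',im)
c=read_camera('top');cv2.imwrite('pics/t3.png',cv2.resize(c['color'][160:250,210:310],None,fx=6,fy=6,interpolation=cv2.INTER_CUBIC))
E
```

```text
0 [288.26447827 150.29910595] [241.32239133 301.49552976]
0.0187 [287.72635921 143.11555954] [238.63179603 265.57779771]
0.03 [287.39446464 138.68497864] [236.97232319 243.42489321]
```

View pics/s3.png

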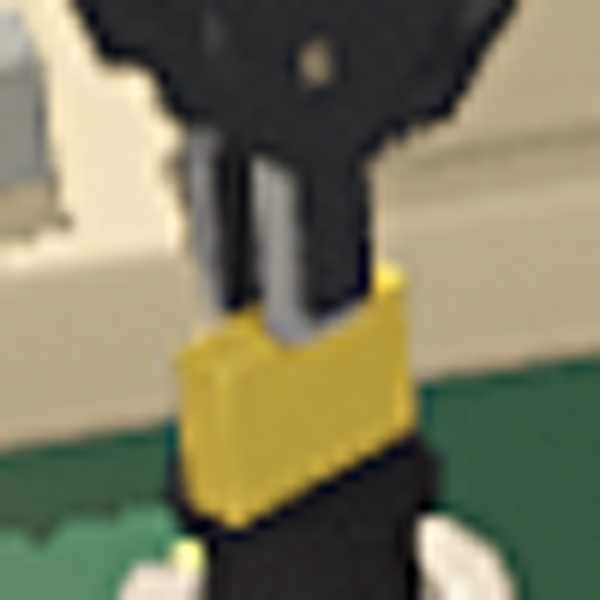

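View pics/t3.png

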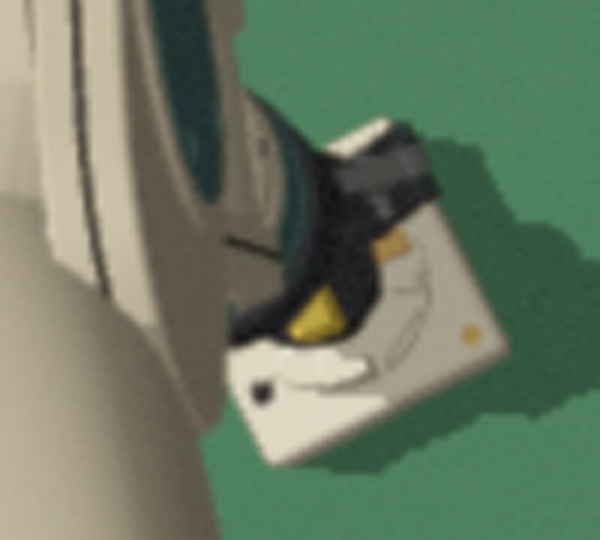

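```bash
python3 - <<'E'
from h import *
s=get_state();p=s['position'];c=read_camera('side');print(-c['R'].T@c['t'])
y=np.array([-.395,.919,0]);x=np.array([-.919,-.395,0])
for dz in (0,.01,.02,.0266):
  for dy in(-.017,-.007,.007):
    for dx in(-.011,.011):
      print(dz,dy,dx,((proj(c,p+y*dy+x*dx+[0,0,dz])-[265,115])*12).round())
print('bar corners')
m=np.array([.5337,.146,.133])
for dx in(-.025,.025):
  for dy in(-.007,.007):
    for dz in(-.017,.017): print(dx,dy,dz,((proj(c,m+y*dy+x*dx+[0,0,dz])-[265,115])*12).round())
E
```

```text
[ 0.28381289 -0.58177328  0.54995115]
0 -0.017 -0.011 [382. 430.]
0 -0.017 0.011 [300. 474.]
0 -0.007 -0.011 [345. 414.]
0 -0.007 0.011 [264. 457.]
0 0.007 -0.011 [294. 391.]
0 0.007 0.011 [213. 434.]
0.01 -0.017 -0.011 [379. 384.]
0.01 -0.017 0.011 [297. 427.]
0.01 -0.007 -0.011 [342. 368.]
0.01 -0.007 0.011 [260. 411.]
0.01 0.007 -0.011 [291. 346.]
0.01 0.007 0.011 [209. 388.]
0.02 -0.017 -0.011 [376. 338.]
0.02 -0.017 0.011 [294. 380.]
0.02 -0.007 -0.011 [339. 322.]
0.02 -0.007 0.011 [256. 364.]
0.02 0.007 -0.011 [288. 299.]
0.02 0.007 0.011 [205. 341.]
0.0266 -0.017 -0.011 [375. 306.]
0.0266 -0.017 0.011 [291. 349.]
0.0266 -0.007 -0.011 [337. 291.]
0.0266 -0.007 0.011 [254. 333.]
0.0266 0.007 -0.011 [286. 269.]
0.0266 0.007 0.011 [202. 310.]
bar corners
-0.025 -0.007 -0.017 [398. 420.]
-0.025 -0.007 0.017 [389. 264.]
-0.025 0.007 -0.017 [347. 398.]
-0.025 0.007 0.017 [337. 243.]
0.025 -0.007 -0.017 [213. 519.]
0.025 -0.007 0.017 [200. 360.]
0.025 0.007 -0.017 [163. 495.]
0.025 0.007 0.017 [148. 337.]
```

```bash
python3 - <<'E'
from h import *
c=read_camera('side');p=np.array([.5329,.1466,.2059])
y=np.array([-.395,.919,0])
for dz in(0,.013,.026,.04):
  print(dz,[((proj(c,p+y*dy+[0,0,dz])-[240,60])*4).round() for dy in(-.0425,-.05,.0425,.05)])
s=get_state();print(s['clock'],s['position'],s['width'],s['force'],s['q'])
import cv2
cv2.imwrite('pics/s4.png',cv2.resize(c['color'][50:170,220:340],None,fx=5,fy=5,interpolation=cv2.INTER_CUBIC))
E
```

```text
0 [array([237., 250.]), array([247., 254.]), array([129., 208.]), array([120., 205.])]
0.013 [array([236., 227.]), array([246., 231.]), array([127., 186.]), array([118., 183.])]
0.026 [array([235., 204.]), array([245., 208.]), array([125., 164.]), array([115., 161.])]
0.04 [array([233., 178.]), array([244., 182.]), array([122., 140.]), array([113., 136.])]
3.55 [0.53370237 0.14602453 0.12339637] 0.11495110794245304 [ 1.19921904 -5.46749119  3.76156882] [ 0.15173966  0.20868851 -0.29590451  1.06601701 -0.00261547 -0.25427296]
```

View pics/s4.png

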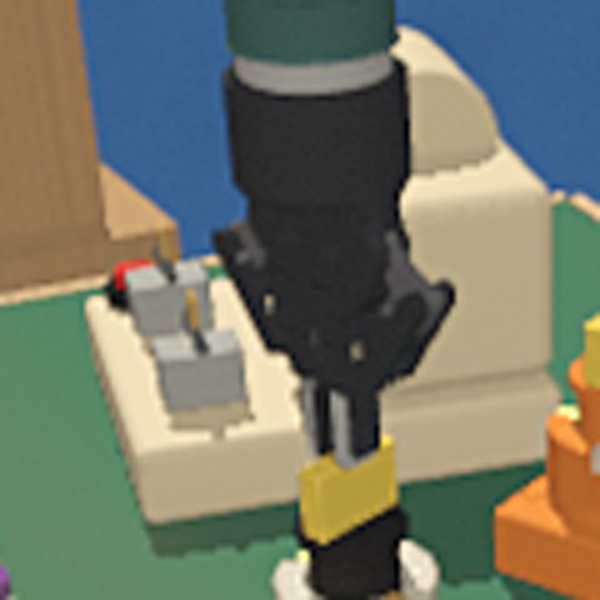

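The side crop shows the fingertips only just overlapping the bar's top edge, near (350,465). That is about 25 mm higher than the reported TCP implies. I trust the picture, so I will open, go lower in steps and look again.

```bash
python3 -m jog '[{"xyz":[0,0,0],"dr":[0,0,0],"fingers":0},{"xyz":[0,0,0],"dr":[0,0,0],"fingers":0},{"xyz":[0,0,0],"dr":[0,0,0],"fingers":0},{"xyz":[0,0,1],"dr":[0,0,0],"fingers":0},{"xyz":[0,0,1.6],"dr":[0,0,0],"fingers":0},{"xyz":[0,0,1.6],"dr":[0,0,0],"fingers":0}]' 60
python3 - <<'E'
from h import *
import cv2
c=read_camera('side')
cv2.imwrite('pics/s5.png',cv2.resize(c['color'][100:180,245:325],None,fx=7,fy=7,interpolation=cv2.INTER_CUBIC))
E
```

```text
clock: 4.3
position: [0.5327, 0.1459, 0.1062]
eef_rot: [-3.14, -0.003, -2.735]
force: [0.3, 0.3, 0.3]
width: 0.501
```

View pics/s5.png

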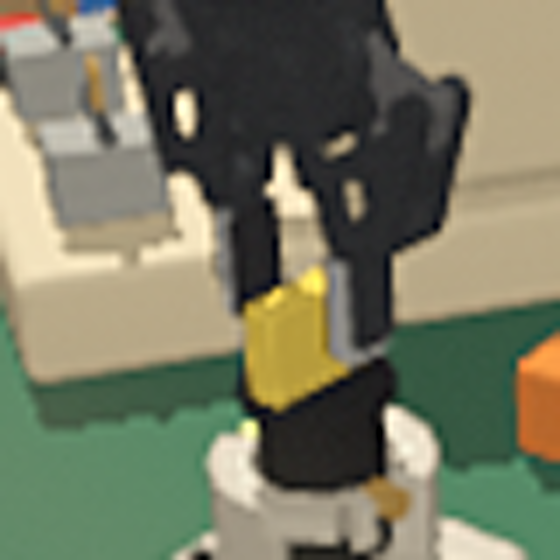

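Now the fingers straddle the bar, with the near tip at about (350,358), roughly 0.133 high and above the cap. Going down 3 mm more and closing.

```bash
python3 -m jog '[{"xyz":[0,0,0.3],"dr":[0,0,0],"fingers":0},{"xyz":[0,0,0.3],"dr":[0,0,0],"fingers":-1},{"xyz":[0,0,0.3],"dr":[0,0,0],"fingers":-1},{"xyz":[0,0,0.3],"dr":[0,0,0],"fingers":-1},{"xyz":[0,0,0.3],"dr":[0,0,0],"fingers":-1},{"xyz":[0,0,0.3],"dr":[0,0,0],"fingers":-1},{"xyz":[0,0,0.3],"dr":[0,0,0],"fingers":-1},{"xyz":[0,0,0.3],"dr":[0,0,0],"fingers":-1}]' 70
python3 - <<'E'
from h import *
import cv2
c=read_camera('side')
cv2.imwrite('pics/s6.png',cv2.resize(c['color'][100:180,245:325],None,fx=7,fy=7,interpolation=cv2.INTER_CUBIC))
E
```

```text
clock: 5.35
position: [0.5335, 0.1456, 0.104]
eef_rot: [-3.138, -0.001, -2.736]
force: [0.0, -4.8, 3.0]
width: 0.145
```

View pics/s6.png

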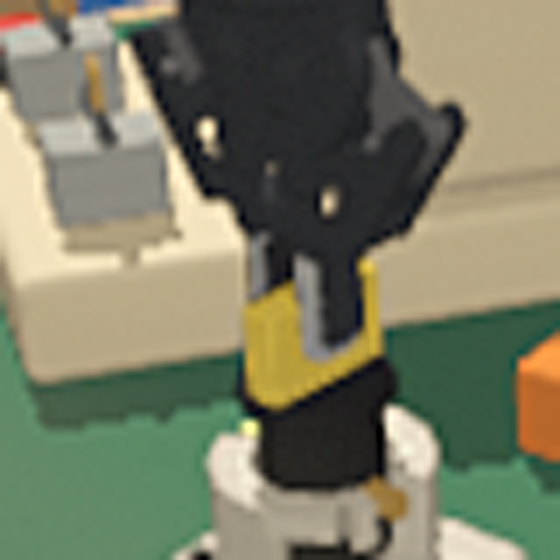

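The bar is now well gripped: the near pad covers it down to about (320,360), and the width is 0.145. Pushing down 18 mm.

```bash
python3 -m jog '[{"xyz":[0,0,0.6],"dr":[0,0,0],"fingers":-1},{"xyz":[0,0,1.2],"dr":[0,0,0],"fingers":-1},{"xyz":[0,0,1.8],"dr":[0,0,0],"fingers":-1},{"xyz":[0,0,1.8],"dr":[0,0,0],"fingers":-1},{"xyz":[0,0,1.8],"dr":[0,0,0],"fingers":-1}]' 70
python3 - <<'E'
from h import *
import cv2
c=read_camera('side')
cv2.imwrite('pics/s7.png',cv2.resize(c['color'][100:180,245:325],None,fx=7,fy=7,interpolation=cv2.INTER_CUBIC))
E
```

```text
clock: 6.02
position: [0.5337, 0.1456, 0.087]
eef_rot: [-3.138, -0.001, -2.736]
force: [-1.4, -4.2, 11.2]
width: 0.145
```

View pics/s7.png

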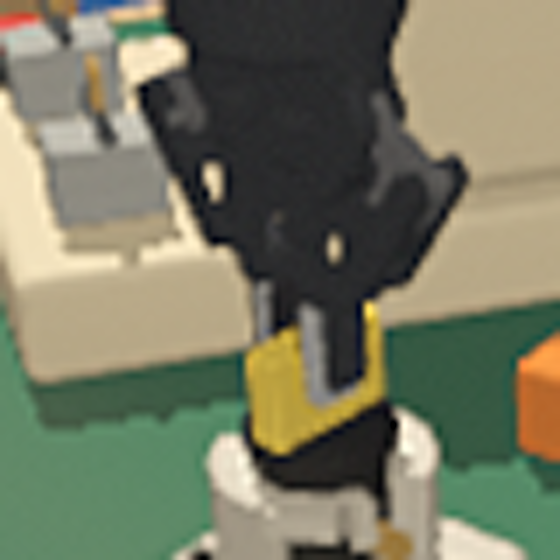

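Down 17 mm with 11 N, which matches the spring. Turning clockwise seen from above, which is positive about the downward tool z.

```bash
python3 -m jog '[{"xyz":[0,0,0.2],"dr":[0,0,6],"fingers":-1},{"xyz":[0,0,0.2],"dr":[0,0,12],"fingers":-1},{"xyz":[0,0,0.2],"dr":[0,0,18],"fingers":-1},{"xyz":[0,0,0.2],"dr":[0,0,24],"fingers":-1},{"xyz":[0,0,0.2],"dr":[0,0,30],"fingers":-1},{"xyz":[0,0,0.2],"dr":[0,0,36],"fingers":-1},{"xyz":[0,0,0.2],"dr":[0,0,42],"fingers":-1},{"xyz":[0,0,0.2],"dr":[0,0,48],"fingers":-1},{"xyz":[0,0,0.2],"dr":[0,0,54],"fingers":-1},{"xyz":[0,0,0.2],"dr":[0,0,58],"fingers":-1},{"xyz":[0,0,0.2],"dr":[0,0,58],"fingers":-1},{"xyz":[0,0,0.2],"dr":[0,0,58],"fingers":-1}]' 70
python3 - <<'E'
from h import *
import cv2
s=get_state();print(s['moment'],np.degrees(s['eef_rot']))
c=read_camera('side')
cv2.imwrite('pics/s8.png',cv2.resize(c['color'][100:210,245:345],None,fx=5,fy=5,interpolation=cv2.INTER_CUBIC))
E
```

```text
clock: 7.58
position: [0.534, 0.1466, 0.0862]
eef_rot: [-3.141, 0.002, 2.536]
force: [-2.0, -2.2, 10.4]
width: 0.149
[-0.44712524  0.64054075  0.00174747] [-1.79988186e+02  9.29107416e-02  1.45282719e+02]
```

View pics/s8.png

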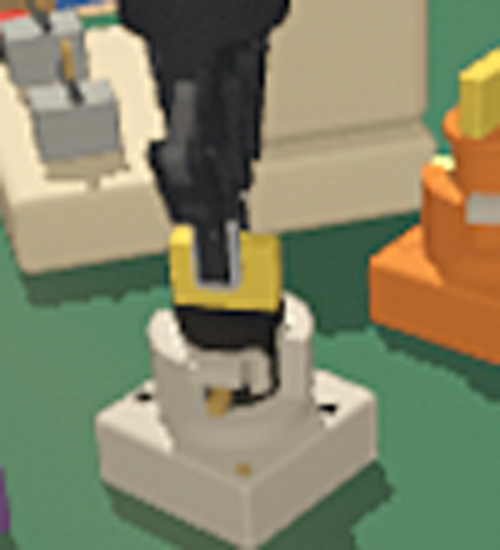

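The bar has turned with the gripper to world -34.7°, against -32.5° for the dot line, and runs towards the dots at (143,397) and (327,408). Letting it rise 9 mm, then checking the force before releasing.

```bash
python3 -m jog '[{"xyz":[0,0,-0.3],"dr":[0,0,0],"fingers":-1},{"xyz":[0,0,-0.6],"dr":[0,0,0],"fingers":-1},{"xyz":[0,0,-0.9],"dr":[0,0,0],"fingers":-1},{"xyz":[0,0,-0.9],"dr":[0,0,0],"fingers":-1},{"xyz":[0,0,-0.9],"dr":[0,0,0],"fingers":-1}]' 70
python3 - <<'E'
from h import *
import cv2
c=read_camera('side')
cv2.imwrite('pics/s9.png',cv2.resize(c['color'][100:210,245:345],None,fx=5,fy=5,interpolation=cv2.INTER_CUBIC))
E
```

```text
clock: 8.25
position: [0.5338, 0.1468, 0.0956]
eef_rot: [-3.142, 0.001, 2.536]
force: [-1.3, -3.1, 6.5]
width: 0.146
```

View pics/s9.png

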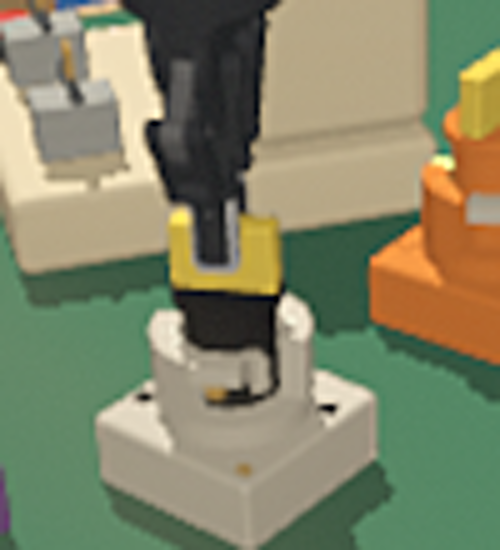

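It rose to about 8.4 mm pressed with 6.5 N of spring force, so it is in the notch. Releasing and going up.

```bash
python3 -m jog '[{"xyz":[0,0,0],"dr":[0,0,0],"fingers":0.2},{"xyz":[0,0,0],"dr":[0,0,0],"fingers":0.2},{"xyz":[0,0,0],"dr":[0,0,0],"fingers":0.2},{"xyz":[0,0,0],"dr":[0,0,0],"fingers":0.2},{"xyz":[0,0,-3],"dr":[0,0,0],"fingers":0.2},{"xyz":[0,0,-8],"dr":[0,0,0],"fingers":0.2},{"xyz":[0,0,-14],"dr":[0,0,0],"fingers":0.2},{"xyz":[0,0,-14],"dr":[0,0,0],"fingers":0.2},{"xyz":[0,0,-14],"dr":[0,0,0],"fingers":0.2}]'
python3 -m jog '[{"xyz":[5,-5,0],"dr":[0,0,0],"fingers":0.2},{"xyz":[8,-10,0],"dr":[0,0,0],"fingers":0.2},{"xyz":[8,-15,0],"dr":[0,0,0],"fingers":0.2},{"xyz":[8,-18,0],"dr":[0,0,0],"fingers":0.2},{"xyz":[8,-18,0],"dr":[0,0,0],"fingers":0.2},{"xyz":[8,-18,0],"dr":[0,0,0],"fingers":0.2}]'
python3 - <<'E'
from h import *
import cv2
c=read_camera('side')
cv2.imwrite('pics/sA.png',cv2.resize(c['color'][100:210,245:345],None,fx=5,fy=5,interpolation=cv2.INTER_CUBIC))
c=read_camera('top');cv2.imwrite('pics/tA.png',c['color']);cv2.imwrite('pics/tB.png',cv2.resize(c['color'][170:245,225:305],None,fx=7,fy=7,interpolation=cv2.INTER_CUBIC))
E
```

```text
clock: 9.43
position: [0.5336, 0.147, 0.2355]
eef_rot: [3.141, 0.001, 2.536]
force: [-0.4, 0.3, -0.2]
width: 0.597
clock: 10.18
position: [0.3651, 0.0449, 0.2343]
eef_rot: [-3.142, -0.0, 2.536]
force: [-0.6, -0.5, 0.1]
width: 0.601
```

View pics/sA.png

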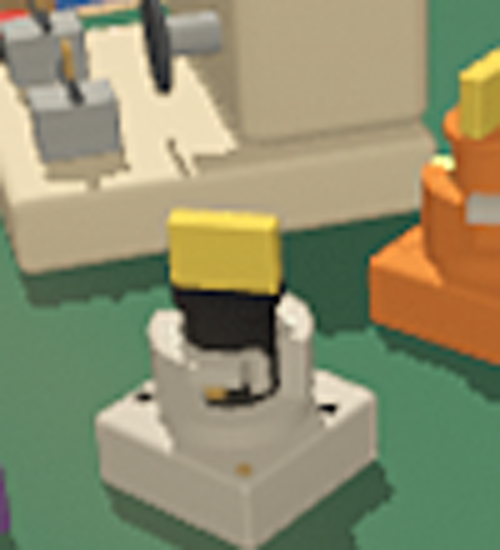

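View pics/tA.png

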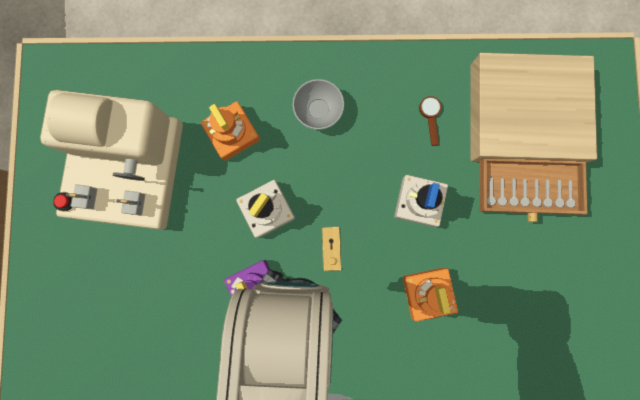

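View pics/tB.png

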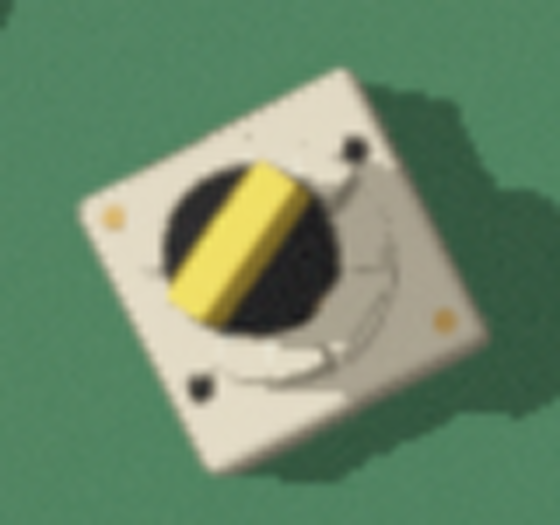

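After release the bar stays low. In the top crop it runs (278,172) to (188,310), parallel to the dot line (354,150) to (201,388) within about 1°. The blue carrier at (432,196) has not moved, and the gripper is clear with zero force. Handing in.

```bash
python3 -c "
from station import *
s=get_state();print(s['clock'],s['force']);print(finish_job())"
```

```text
10.275 [ 0.11105669  0.05244915 -0.51388052]
the job is handed in; nothing more can be done
None
```

The yellow-barred carrier is turned home and sits in its locking notch. I handed the job in at about 10.3 s, with the gripper clear of everything.

I gripped the bar, pushed it down about 17–18 mm (11 N from the spring) and turned it 58° clockwise. I then let it rise to about 8.4 mm of depth and let go.

**Last checks:**
- **Alignment:** in the top picture the bar is parallel to the line of the black dots within about 1°.
- **Height:** after release the bar stayed at the same lowered height in the side picture.
- **Blue carrier:** it looks unmoved in the top picture.
- **Force:** the wrist force was about zero at the end.

**One disagreement:** the side camera showed the fingertips about 25 mm higher than the reported TCP height. My first grasp therefore caught only the top edge of the bar. I opened, went lower by the pictures and gripped again before pressing.

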